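Gauge a microscope barrel sleeve and sort it

TASK

Take the barrel sleeve that stands on the blue pad and slide it down the slanted gauge pin, without forcing it, until it is fully home on the blue flange or will go no further. If it went fully home, stand it upright in the green tray; if the thick part of the pin stopped it short, stand it upright in the red tray. Leave the other sleeve on the yellow pad and do not drop a sleeve or disturb the loose objective, eyepiece and focus knob.

Things in the scene. Friction and masses are not known exactly. Their poses are not given: they have to be found in the camera images.
- sleeve_a: Aluminium tube, 34 mm outside diameter, 45 mm long, 70 g, a thin dark line round it near each end, standing on the blue or the yellow pad. Origin at its middle, 22.5 mm above its foot; z along its axis; both ends alike. A 26 mm counterbore 8 mm deep at each end leads to the inner bore: 22.4 mm in one sleeve (fits the pin), 18.4 mm in the other (tight); gauging tells which.
- sleeve_b: The other sleeve, the same on the outside: 34 mm outside diameter, 45 mm long, origin at its middle, z along its axis. It stands on the pad that sleeve_a does not.
- gauge_pin: Fixed steel pin, axis 35 degrees from vertical, leaning to the robot's side. Origin on the axis at the top of its blue flange (48 mm across); z along the pin to its tip, y level. Diameter 20 mm to z = 30 mm, tapering to 14 mm at 38 mm, then a 14 mm pilot to the tip at 62 mm. Home: sleeve's foot on the flange, its middle at z = 22.5 mm. A tight sleeve stops on the taper, middle near z = 46 mm.
- gauge_stand: Fixed stand of the gauge pin: dark steel base 120 x 84 x 14 mm with two grey cheeks up to 57 mm high. Origin on the bench under the gauge pin's origin, which lies 72 mm above it; x points away from the side to which the pin leans.
- pad_ready: Fixed blue round pad, 84 mm diameter, 4 mm thick, for the sleeve to be gauged. Origin at the centre of its underside.
- pad_wait: Fixed yellow round pad, 84 mm diameter, 4 mm thick, for the sleeve that must wait. Origin at the centre of its underside.
- tray_green: Fixed green open tray for sleeves that fit, 110 x 110 mm outside, 23 mm high, walls and floor 5 mm thick. Origin at the centre of its underside, x and y along its sides.
- tray_red: Fixed red open tray for tight sleeves, the same size as the green one. Origin at the centre of its underside.
- objective: Loose silver microscope objective standing on the bench, 33 mm diameter, 49 mm high, red band near the foot. Origin at the centre of its foot. Bystander.
- eyepiece: Loose black eyepiece standing on the bench, 34 mm diameter, 52 mm high. Origin at the centre of its foot. Bystander.
- focus_knob: Loose black ribbed focus knob standing on the bench, 44 mm diameter, 34 mm high. Origin at the centre of its foot. Bystander.
Mind the look-alikes: they are no part of the job. Leave any orange or turquoise look-alike of the sleeve_a alone.

How it is judged:
By the outcome, as a careful person would: the job done as asked, in the order asked, and still so for the second after the job is handed in, with the robot touching nothing.
It also fails if it takes over 48 s, if anything falls off the work surface, if the arm or the gripper's body presses on something with over 40 N, if the wrist force passes 120 N, or if a joint passes its speed limit or range.

ROBOT

A 6-joint arm with a two-finger parallel gripper is mounted at the origin on the work surface. World frame = base frame: x ahead of the robot, y to its left, z up, the work surface at z = 0. Lengths are in m, angles in rad, forces in N, time in s.
With the tool pointing down it reaches from about 0.25 to 0.725 m from the base axis. Payload 4 kg.
Tool frame: the origin (TCP) lies on the centre line of the jaws, within the pads' length; the fingertips stand 22 mm ahead of it and the grasp point (between the pads) lies 3 mm ahead of it; z points along the fingers, y is the line along which they close (so a half turn about z gives the same grasp; the last joint's range is limited). The gripper opens to 85 mm and grips with 20 to 120 N. Pads are 22 mm wide; open, the fingers measure 114 mm over their backs; the gripper's body (76 mm by 85 mm) begins 54 mm behind the grasp point. The pads swing forward as they close: fully open they stand 13 mm farther back than shut.
Start: joints at [1.186, 0.241, 0.005, 1.335, 0, 1.571], TCP at [0.188, 0.463, 0.253] pointing down, gripper open.
Joint ranges: [-2.72, 2.72], [-1.05, 1.87], [-1.09, 1.28], [-1.99, 2.15], [-1.42, 1.44], [-3.14, 3.14]. Speed limits (rad/s): [2.79, 2.79, 3.14, 3.14, 3.14, 3.14].

INTERFACE

Orientations are given as a unit quaternion [x, y, z, w].
In Python, from workcell import bot gives the robot as it stands.
- The arm moves only by the shell command python3 -m inch 'ROWS'. ROWS is JSON, one flat list of numbers, 7 for each row, row after row: the shift along the world's x, y, z in mm, then the turn, a rotation vector about the world's x, y, z in rad, then the opening in per cent of the stroke, from 0 (shut) to 100 (fully open). A call has 1 to 8 rows; each row is the pose to reach, as a shift and turn from the pose commanded when the call began; what a row does not reach only later rows make up. A row lasts 1/12 s, in which the tool goes at most 41.7 mm and 7.16 degrees, less where a joint would pass 70% of its speed; a pose out of reach is approached as far as the arm can. A call with a gripper value outside its range is refused whole. The fingers move at their own pace and stop on an object; the grip force is fixed at half the most. Time passes only in rows, so rows that repeat a pose let the fingers close. It gives the time, the measured TCP pose, the force, the opening and the grip force at its end, in the units of the state.
- bot.get_obs(): the state, without advancing time (a new reading comes with each control period).
- bot.camera(name): name is "scene" or "top" or "wrist"; returns the picture (400x640x3 uint8, blue, green, red); there is no depth.
- bot.camera_info(name): a dict with "intrinsics" (3x3 intrinsics, pixels), "camera_from_world" (4x4, takes a point from world to camera coordinates); the wrist camera has in their place "hand_eye" (4x4, takes a point from camera to tool coordinates, whose origin is the TCP and whose axes are the flange's). Camera axes: x right, y down, z forward; pixel columns grow to the right and rows downward; lengths in m; the calibration is good to about 2 mm. A picture is of the moment at which its call begins: read the wrist's pose just before it. camera_info takes no time and is no camera call.
- bot.job_done(): hands the job in; it is judged then, once.
Trained networks look in the newest picture that a camera, given by its name, has taken for a name from the list of things; names that differ only in an ending like _2 or _b are one class to them, and where a whole thing is asked for, a point or a joint stands for the part that bears it (a point fixed in the world has none). Each returns a list of dicts, best first, with "confidence" (0 to 1); they miss things now and then, are a little off and sometimes report something else, mostly with a low value. They report only what shows in the picture. A call takes as long as a camera call. They do not tell look-alikes from the thing itself.
- bot.silhouettes(camera, target): "mask" (400x640 bool, what is visible of it) and "uv" ([column, row] in pixels, amid what is visible of it).
- bot.spot_point(camera, target): "uv" ([column, row] in pixels: a listed point, or the origin of a listed thing).
The state is a dict: "clock": time; "joint_pos": joint angles; "joint_vel": joint speeds; "tau": joint torques, N m; "eef_pos": TCP position; "tool_rot": TCP orientation; "ft_force": force on the tool from outside, world axes, zero at the start; "ft_torque": the same for the moment, N m; "grip_width": finger opening in m; "grasp_force": force on a finger pad.
Only numpy, scipy, OpenCV 4.12 (cv2) and the standard library are available. Lean on these libraries where they do the work, as an engineer would, in place of code of your own. Each camera call takes 0.05 s, during which the arm holds its last target. There are 200 camera calls.

## Working session

There is one attempt and no reset: what is moved stays moved. The work goes in short steps, Python scripts to look and compute and a shell command to move; the robot and the scene stay as the last step left them, time stands still between calls to the robot, and variables do not carry over. Pictures are saved under pics/ and viewed, at most 13 in all, crops included, and the job is handed in when it is done.

```bash
mkdir -p pics; ls; cat > h.py <<'E'
import numpy as np, cv2
from scipy.spatial.transform import Rotation as R
from workcell import bot
def ray(cam,uv,obs=None):
    i=bot.camera_info(cam); K=np.array(i["intrinsics"])
    if cam=="wrist":
        o=obs or bot.get_obs(); T=np.eye(4); T[:3,:3]=R.from_quat(o["tool_rot"]).as_matrix(); T[:3,3]=o["eef_pos"]
        W=T@np.array(i["hand_eye"])
    else: W=np.linalg.inv(np.array(i["camera_from_world"]))
    d=W[:3,:3]@np.linalg.solve(K,[uv[0],uv[1],1]); return W[:3,3],d
def atz(cam,uv,z,obs=None):
    c,d=ray(cam,uv,obs); return c+d*(z-c[2])/d[2]
def tri(rays):
    A=0;b=0
    for c,d in rays:
        d=d/np.linalg.norm(d); P=np.eye(3)-np.outer(d,d); A=A+P; b=b+P@c
    return np.linalg.solve(A,b)
E
python3 - <<'E'
from h import *
np.set_printoptions(precision=4,suppress=True)
for c in ["scene","top"]:
    cv2.imwrite(f"pics/{c}0.png",bot.camera(c))
names={"sleeve_a":.0265,"gauge_pin":.072,"gauge_stand":0,"pad_ready":0.002,"pad_wait":0.002,"tray_green":0,"tray_red":0,"objective":0,"eyepiece":0,"focus_knob":0}
for n,z in names.items():
    r={}
    for c in ["scene","top"]:
        r[c]=bot.spot_point(c,n)
        for q in r[c][:4]: print(n,c,np.round(q["uv"],1),round(q["confidence"],2),atz(c,q["uv"],z))
    if n=="gauge_pin" and r["scene"] and r["top"]: print("tri",tri([ray(c,r[c][0]["uv"]) for c in r]))
print(bot.get_obs())
E
```

```text
pics
sleeve_a scene [178.7 237.5] 0.91 [ 0.5964 -0.3156  0.0265]
sleeve_a scene [275.  174.2] 0.71 [ 0.4173 -0.0838  0.0265]
sleeve_a scene [203.6 176.5] 0.63 [ 0.3948 -0.2608  0.0265]
sleeve_a scene [243.5 176.5] 0.5 [ 0.4124 -0.1626  0.0265]
sleeve_a top [415.4 291.5] 0.56 [ 0.3773 -0.2565  0.0265]
sleeve_a top [376.3 271.7] 0.45 [ 0.4235 -0.163   0.0265]
sleeve_a top [437.4 203.1] 0.44 [ 0.5933 -0.316   0.0265]
sleeve_a top [338.6 274.9] 0.43 [ 0.415  -0.0718  0.0265]
gauge_pin scene [348.8 220.4] 0.75 [0.6554 0.0489 0.072 ]
gauge_pin top [287.9 174.8] 0.55 [0.6508 0.0527 0.072 ]
tri [0.6515 0.0516 0.0678]
gauge_stand scene [347.5 242.1] 0.71 [0.6526 0.0504 0.    ]
gauge_stand top [290.3 185.1] 0.73 [0.6405 0.0508 0.    ]
pad_ready scene [244.9 189.1] 0.95 [ 0.4327 -0.163   0.002 ]
pad_ready top [376.8 273.5] 0.87 [ 0.42   -0.1668  0.002 ]
pad_wait scene [180.2 247.4] 0.78 [ 0.6033 -0.317   0.002 ]
pad_wait scene [403.  170.2] 0.71 [0.4305 0.2537 0.002 ]
pad_wait top [434.9 205. ] 0.58 [ 0.5926 -0.3152  0.002 ]
tray_green scene [401.8 171.8] 0.58 [0.4341 0.2494 0.    ]
tray_green 
[... 295 characters left out ...]
68.4] 0.78 [0.7581 0.2066 0.    ]
eyepiece top [229.1 136.2] 0.73 [0.7678 0.2116 0.    ]
focus_knob scene [279.1 300. ] 0.93 [ 0.78 -0.12  0.  ]
focus_knob top [358.2 133.1] 0.67 [ 0.7799 -0.1222  0.    ]
{'clock': 1.1, 'joint_pos': array([ 1.186 ,  0.2406,  0.005 ,  1.3352, -0.    ,  1.5708]), 'joint_vel': array([-0.0014, -0.0007, -0.0004,  0.0003, -0.0013, -0.    ]), 'tau': array([ -0.0004, -37.2224,  25.2694,   0.0014,   0.    ,   0.    ]), 'eef_pos': array([0.1877, 0.4634, 0.2533]), 'tool_rot': array([ 0.1912,  0.9815, -0.    ,  0.    ]), 'ft_force': array([ 0.3563, -0.6737, -0.9343]), 'ft_torque': array([ 0.0203, -0.0082, -0.01  ]), 'grasp_force': 0.0, 'grip_width': 0.08519492574755642}
```

```bash
python3 -c "
import cv2,numpy as np
a=cv2.imread('pics/scene0.png');b=cv2.imread('pics/top0.png')
a=cv2.resize(a[130:330,120:520],(800,400));b=cv2.resize(b[100:320,150:470],(800,550))
cv2.imwrite('pics/s1.png',a);cv2.imwrite('pics/t1.png',b)"
```

```text
(no output)
```

View pics/s1.png

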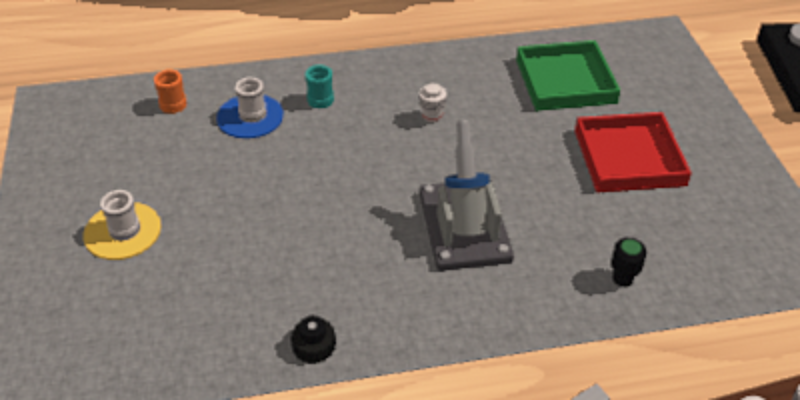

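View pics/t1.png

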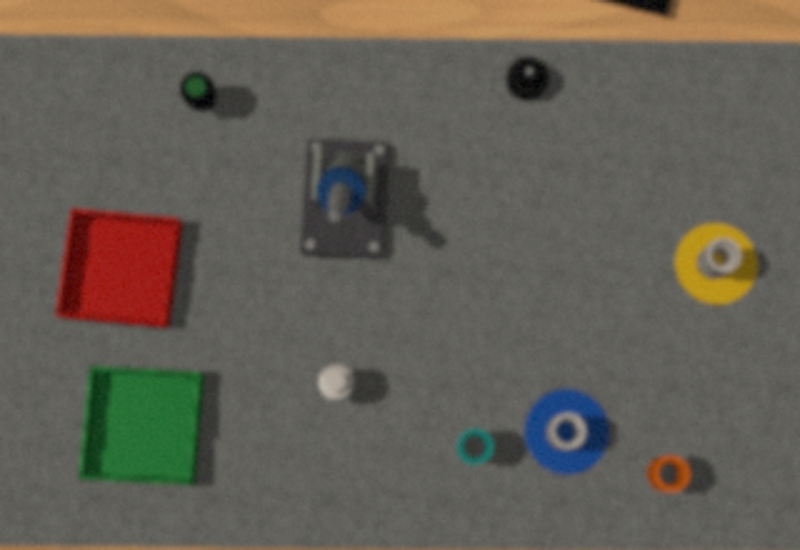

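The blue-pad sleeve is at scene (243,176) and top (376,272), about (0.42, -0.163). The turquoise and orange look-alikes stand on either side of it. The pin leans towards the robot (-x) at about (0.65, 0.052). I'll move above the sleeve and bring the closing line to world y.

```bash
python3 -m inch '[116,-314,-10,0,0,0.2,75, 116,-314,-10,0,0,0.2,75, 116,-314,-10,0,0,0.2,75, 116,-314,-10,0,0,0.2,75, 116,-314,-10,0,0,0.2,75, 116,-314,-10,0,0,0.2,75, 116,-314,-10,0,0,0.2,75, 116,-314,-10,0,0,0.2,75]'
python3 -m inch '[116,-314,-20,0,0,0.19,75, 116,-314,-20,0,0,0.19,75, 116,-314,-20,0,0,0.19,75, 116,-314,-20,0,0,0.19,75, 116,-314,-20,0,0,0.19,75, 116,-314,-20,0,0,0.19,75, 116,-314,-20,0,0,0.19,75, 116,-314,-20,0,0,0.19,75]'
python3 -m inch '[0,0,0,0,0,0,75,0,0,0,0,0,0,75]'
cat > look.py <<'E'
from h import *
import sys
np.set_printoptions(precision=4,suppress=True)
o=bot.get_obs(); img=bot.camera("wrist"); cv2.imwrite(f"pics/{sys.argv[1]}.png",img)
print(o["clock"],o["eef_pos"],R.from_quat(o["tool_rot"]).as_matrix().tolist(), np.round(o["joint_pos"],3))
for a in sys.argv[2:]:
    n,z=a.split(":")
    for q in bot.spot_point("wrist",n): print(n,np.round(q["uv"],1),round(q["confidence"],2),atz("wrist",q["uv"],float(z),o))
E
python3 look.py w1 sleeve_a:0.0265 pad_ready:0.0
```

```text
clock: 1.77
eef_pos: [0.3032, 0.1495, 0.2436]
tool_rot: [0.092, 0.996, 0.0, 0.001]
ft_force: [1.6, 0.6, 0.9]
grip_width: 0.064
grasp_force: 0.0
clock: 2.43
eef_pos: [0.4125, -0.1464, 0.2247]
tool_rot: [-0.002, 1.0, -0.0, 0.0]
ft_force: [1.1, 0.8, 0.7]
grip_width: 0.0643
grasp_force: 0.0
clock: 2.6
eef_pos: [0.4122, -0.1459, 0.224]
tool_rot: [-0.0, 1.0, 0.0, -0.001]
ft_force: [-0.7, 0.3, -0.3]
grip_width: 0.0637
grasp_force: 0.0
2.6 [ 0.4122 -0.1459  0.224 ] [[-0.9999992838303376, -0.0006510996659107011, -0.001004195218721687], [-0.0006517026199279831, 0.9999996075068861, 0.0006002247655982316], [0.0010038040184376263, 0.0006008787723904238, -0.9999993156608628]] [-0.34   0.134 -0.205  1.233  0.    -0.341]
sleeve_a [212.8 153.7] 0.98 [ 0.3834 -0.2596  0.0265]
sleeve_a [390.7 175. ] 0.93 [ 0.4065 -0.0694  0.0265]
sleeve_a [306.1 190.1] 0.91 [ 0.4234 -0.1612  0.0265]
pad_ready [302.3 189.9] 0.79 [ 0.4303 -0.1669  0.    ]
```

```bash
python3 -m inch '[11,-16,-40,0,0,0,75, 11,-16,-80,0,0,0,75, 11,-16,-105,0,0,0,75, 11,-16,-105,0,0,0,75,11,-16,-105,0,0,0,75]'
python3 look.py w2 sleeve_a:0.0265 pad_ready:0.0; python3 -c "
from h import *
i=bot.camera_info('wrist');print(i)
o=bot.get_obs()
for s in bot.silhouettes('wrist','sleeve_a'): 
  m=s['mask'].astype('uint8');x,y,w,h=cv2.boundingRect(m);print(s['confidence'],s['uv'],x,y,w,h)"
```

```text
clock: 3.17
eef_pos: [0.422, -0.1583, 0.1191]
tool_rot: [-0.004, 1.0, 0.001, -0.002]
ft_force: [-0.4, -0.2, 1.1]
grip_width: 0.0644
grasp_force: 0.0
3.1667 [ 0.422  -0.1583  0.1191] [[-0.9999648599595488, -0.007721671885422791, -0.0032641429769110536], [-0.00772612480324394, 0.9999692366501185, 0.0013537905686641833], [0.003253589034365787, 0.0013789621724240853, -0.9999937562913692]] [-0.359  0.257 -0.347  0.97   0.    -0.367]
sleeve_a [179.7 159.9] 0.84 [ 0.3828 -0.2594  0.0265]
sleeve_a [433.  194.7] 0.63 [ 0.4075 -0.0751  0.0265]
sleeve_a [147.7 386.4] 0.58 [ 0.5917 -0.3153  0.0265]
pad_ready [311.4 206.4] 0.65 [ 0.4259 -0.1658  0.    ]
{'intrinsics': array([[299.96073934,   0.        , 318.82385143],
       [  0.        , 299.96073934, 199.69244384],
       [  0.        ,   0.        ,   1.        ]]), 'hand_eye': array([[-7.36657079e-04, -9.55999435e-01, -2.93367580e-01,
         7.53423233e-02],
       [ 9.99999506e-01, -9.00228650e-04,  4.22546238e-04,
        -1.58908475e-03],
       [-6.68051865e-04, -2.93367123e-01,  9.55999626e-01,
        -1.20848566e-01],
       [ 0.00000000e+00,  0.00000000e+00,  0.00000000e+00,
         1.00000000e+00]])}
0.79 [317.2, 222.2] 291 185 49 63
0.73 [161.1, 384.8] 149 364 28 36
0.72 [435.6, 195.8] 402 167 67 59
0.71 [173.2, 159.6] 138 134 76 57
```

View pics/w2.png

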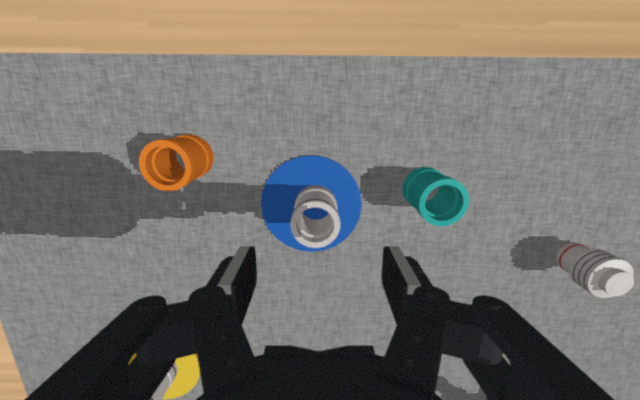

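The sleeve's top ring centres near (315.5, 224), with the fingers straddling it and the neighbours clear. Next I work out the position at rim height.

```bash
python3 -c "
from h import *
o=bot.get_obs();print(o['eef_pos'])
print(atz('wrist',(315.5,224.2),.049), atz('wrist',(315.5,249),.049),atz('wrist',(290.5,224),.049),atz('wrist',(341,224),.049))"
```

```text
[ 0.42499581 -0.16020143  0.12197329]
[ 0.42726664 -0.1641357   0.049     ] [ 0.44625137 -0.16409201  0.049     ] [ 0.42722219 -0.1814672   0.049     ] [ 0.42701098 -0.14646169  0.049     ]
```

```bash
python3 -m inch '[1.5,-2.5,-35,0,0,0,75, 1.5,-2.5,-65,0,0,0,75, 1.5,-2.5,-83,0,0,0,75, 1.5,-2.5,-83,0,0,0,75, 1.5,-2.5,-83,0,0,0,75]'
python3 look.py w3 
python3 -m inch '[0,0,0,0,0,0,30, 0,0,0,0,0,0,20,0,0,0,0,0,0,20,0,0,0,0,0,0,20,0,0,0,0,0,0,20,0,0,0,0,0,0,20]'
```

```text
clock: 3.78
eef_pos: [0.425, -0.1627, 0.0373]
tool_rot: [-0.003, 1.0, -0.0, 0.0]
ft_force: [-0.2, -0.5, -0.3]
grip_width: 0.0637
grasp_force: 0.0
3.7833 [ 0.425  -0.1627  0.0373] [[-0.9999855962929408, -0.00536554096004517, 0.00013482157868235692], [-0.005365554978670464, 0.9999855999155142, -0.00010383342520901724], [-0.00013426251474425263, -0.00010455532221550889, -0.9999999855208809]] [-0.365  0.375 -0.44   0.755 -0.    -0.371]
clock: 4.33
eef_pos: [0.4262, -0.163, 0.0385]
tool_rot: [-0.003, 1.0, -0.001, 0.002]
ft_force: [-1.3, 0.8, 6.2]
grip_width: 0.0329
grasp_force: 59.1
```

```bash
python3 look.py w4
```

```text
4.3333 [ 0.4262 -0.163   0.0385] [[-0.9999787091372808, -0.005370502994776105, 0.0037066116225809415], [-0.005374359251908622, 0.9999850263351072, -0.0010311974624871018], [-0.0037010180719601244, -0.0010510961698705413, -0.9999925988036477]] [-0.366  0.373 -0.439  0.754  0.    -0.371]
```

View pics/w4.png

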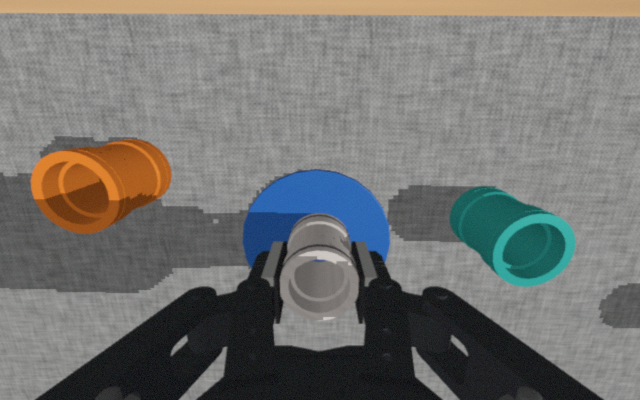

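The sleeve is gripped at 59 N, with its rim centred near column 318.5 and its near edge at row 320. Now I lift it and go to a standoff on the pin axis, tilted 35°.

```bash
python3 -c "
from h import *
o=bot.get_obs();print(o['eef_pos'])
print(atz('wrist',(318.5,320),.049), atz('wrist',(280.5,290),.049),atz('wrist',(358,290),.049))"
python3 -m inch '[0,0,20,0,0,0,20, 0,0,60,0,0,0,20, 0,0,100,0,0,0,20, 0,0,140,0,0,0,20, 20,30,140,0,-0.1,0,20, 40,60,140,0,-0.2,0,20, 60,90,140,0,-0.3,0,20, 80,120,140,0,-0.4,0,20]'
python3 -m inch '[15,25,0,0,-0.1,0,20, 35,55,0,0,-0.2,0,20, 55,80,0,0,-0.211,0,20, 70,95,0,0,-0.211,0,20, 70,95,0,0,-0.211,0,20,70,95,0,0,-0.211,0,20,70,95,0,0,-0.211,0,20]'
python3 look.py w5 gauge_pin:0.072
```

```text
[ 0.42620377 -0.16299546  0.03848637]
[ 0.43995109 -0.16463415  0.049     ] [ 0.4248142 -0.1808097  0.049    ] [ 0.42465374 -0.14795673  0.049     ]
clock: 5.05
eef_pos: [0.506, -0.0417, 0.179]
tool_rot: [-0.002, 0.979, -0.0, 0.203]
ft_force: [-0.1, -0.5, -2.4]
grip_width: 0.0331
grasp_force: 59.9
clock: 5.63
eef_pos: [0.5742, 0.0522, 0.1766]
tool_rot: [-0.002, 0.954, -0.001, 0.3]
ft_force: [-0.1, -0.3, -1.3]
grip_width: 0.033
grasp_force: 59.9
5.6333 [0.5742 0.0522 0.1766] [[-0.8194951012625085, -0.004194450472237316, 0.5730708381971525], [-0.00532561542655117, 0.9999857748479752, -0.00029651647998633814], [-0.5730614424536689, -0.003294948699201772, -0.8195057818502502]] [ 0.126  0.101 -0.582  0.281 -0.072  0.098]
gauge_pin [326.3 199.5] 0.9 [0.6487 0.057  0.072 ]
```

View pics/w5.png

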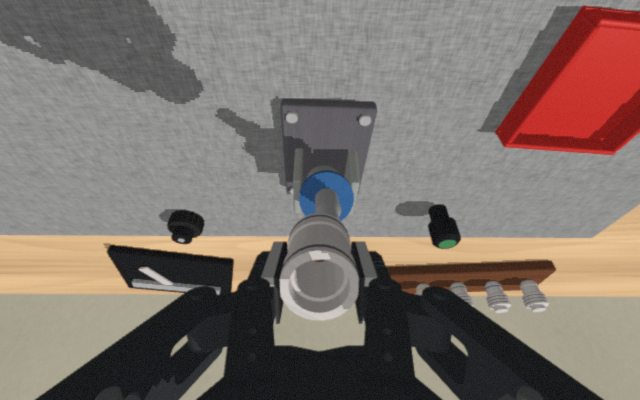

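```bash
cat > an.py <<'E'
from h import *
import sys
np.set_printoptions(precision=2,suppress=True)
img=cv2.imread(sys.argv[1])
i=bot.camera_info('wrist');K=np.array(i['intrinsics']);H=np.array(i['hand_eye']);Hi=np.linalg.inv(H)
o=bot.get_obs();Rt=R.from_quat(o['tool_rot']).as_matrix();p=np.array(o['eef_pos'])
def proj(P):  # tool mm -> px
    P=np.atleast_2d(P)/1000; c=(Hi[:3,:3]@P.T).T+Hi[:3,3]; q=(K@c.T).T; return q[:,:2]/q[:,2:]
def circ(cx,cy,z,r,n=60):
    t=np.linspace(0,2*np.pi,n); return np.c_[cx+r*np.cos(t),cy+r*np.sin(t),0*t+z]
b,g,r=[img[...,k].astype(int) for k in range(3)]
m=((b-r>40)&(b-g>15)).astype('uint8'); m[:, :250]=0; m[:,400:]=0
cs=max(cv2.findContours(m,cv2.RETR_EXTERNAL,cv2.CHAIN_APPROX_NONE)[0],key=cv2.contourArea)
hull=cv2.convexHull(cs); print('flange bbox',cv2.boundingRect(cs),'ell',cv2.fitEllipse(cs))
for z in [float(a) for a in sys.argv[2:]]: 
    e=proj(circ(0,0,z,24)); print(z,'pred flange bbox',e.min(0),e.max(0))
e=proj(circ(0,0,-11.5,17)); print('pred rim bbox',e.min(0),e.max(0))
def base(u,v,z): return atz('wrist',(u,v),z,o)*1000
for uv in [(292,118),(365,120.5)]: print('bolt',base(*uv,.016))
cv2.imwrite('pics/crop.png',cv2.resize(img[90:330,240:400],None,fx=2.5,fy=2.5,interpolation=cv2.INTER_CUBIC))
E
python3 an.py pics/w5.png 125 131 137
```

```text
flange bbox (299, 171, 55, 50) ell ((326.2953186035156, 196.02584838867188), (48.787994384765625, 51.96400451660156), 95.95490264892578)
125.0 pred flange bbox [292.75 171.88] [348.71 225.45]
131.0 pred flange bbox [293.32 170.44] [348.05 222.94]
137.0 pred flange bbox [293.87 169.06] [347.43 220.54]
pred rim bbox [282.46 257.81] [363.03 327.47]
bolt [605.11  26.17  16.  ]
bolt [607.48  89.95  16.  ]
```

View pics/crop.png

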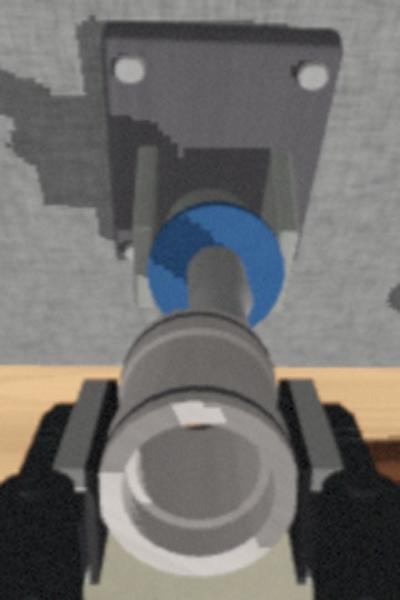

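The flange is at (326,197) and the sleeve rim at (319.5,284). The pin axis is about 6 mm to +y and 3 mm further out than the sleeve axis, and the stand is yawed about -2°. I'll correct for that, close in to just above the tip and look again.

```bash
python3 -m inch '[3,8,0,0,0,-0.04,20, 10,8.5,-10,0,0,-0.04,20, 20,8.5,-23,0,0,-0.04,20, 20,8.5,-23,0,0,-0.04,20, 20,8.5,-23,0,0,-0.04,20]'
python3 look.py w6; python3 an.py pics/w6.png 98 103 108; python3 -c "
from h import *
a=cv2.resize(bot.camera('scene')[150:270,290:420],None,fx=4,fy=4,interpolation=cv2.INTER_CUBIC);b=cv2.imread('pics/crop.png')
h=600;a=a[:480]; c=np.zeros((600,520+280,3),'uint8'); c[:480,:520]=a; b=cv2.resize(b,(280,420)); c[:420,520:]=b; cv2.imwrite('pics/c6.png',c)"
```

```text
clock: 6.15
eef_pos: [0.5938, 0.0598, 0.1526]
tool_rot: [0.017, 0.954, -0.007, 0.299]
ft_force: [-0.2, 0.1, -1.2]
grip_width: 0.0331
grasp_force: 60.0
6.15 [0.5938 0.0598 0.1526] [[-0.8200181429310909, 0.037242589217921576, 0.5711245352917264], [0.028568473909966013, 0.9993001833380983, -0.02414510051539829], [-0.5716240788860288, -0.0034832640996982807, -0.8205082445100178]] [ 0.153  0.178 -0.565  0.228 -0.111  0.154]
flange bbox (289, 176, 63, 49) ell ((320.11297607421875, 202.72567749023438), (51.727630615234375, 59.889503479003906), 90.49842834472656)
98.0 pred flange bbox [289.85 179.23] [352.08 238.18]
103.0 pred flange bbox [290.44 177.73] [351.4  235.61]
108.0 pred flange bbox [291.  176.3] [350.75 233.14]
pred rim bbox [282.45 257.74] [363.06 327.44]
bolt [606.85  36.63  16.  ]
bolt [611.24  93.43  16.  ]
```

View pics/c6.png

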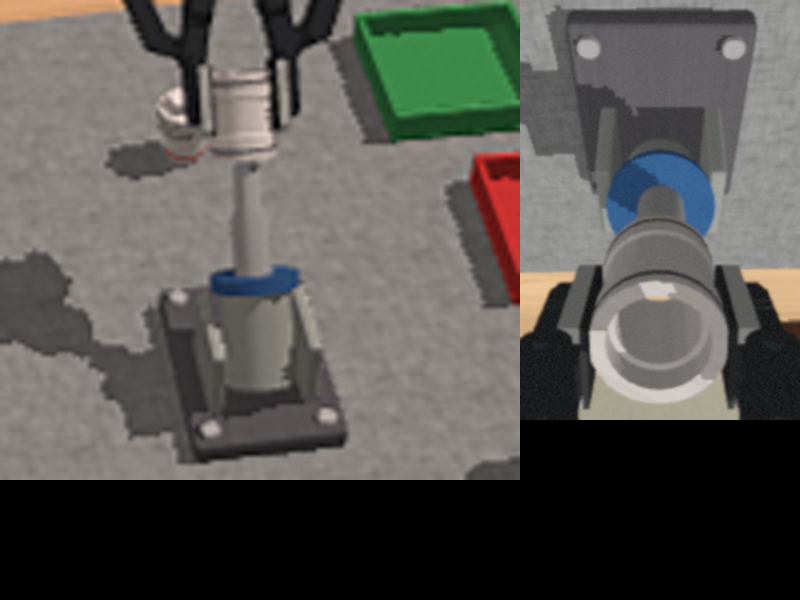

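```bash
python3 - <<'E'
from h import *
np.set_printoptions(precision=2,suppress=True)
o=bot.get_obs();p=o['eef_pos'];M=R.from_quat(o['tool_rot']).as_matrix()
i=bot.camera_info('scene');K=np.array(i['intrinsics']);C=np.array(i['camera_from_world'])
def pr(X): c=C[:3,:3]@X+C[:3,3]; q=K@c; return q[:2]/q[2]
foot=p+M@[0,0,.0335]; top=p+M@[0,0,-.0115]
print('foot',foot,pr(foot),'top',pr(top),'cam',np.linalg.inv(C)[:3,3])
for d in np.eye(3): print(d,(pr(foot+d*.005)-pr(foot))/5)
P=np.array([.6514,.0584,.072]);a=-M[:,2]
print('tip',pr(P+a*.062),'P',pr(P))
img=bot.camera('scene');g=cv2.cvtColor(img,cv2.COLOR_BGR2GRAY)
for r in range(168,222,3): print(r,g[r,335:370])
E
```

```text
foot [0.61 0.06 0.13] [350.33 187.93] top [348.9  166.76] cam [ 1.33 -0.15  0.77]
[1. 0. 0.] [0.11 0.31]
[0. 1. 0.] [ 0.46 -0.05]
[0. 0. 1.] [ 0.03 -0.36]
tip [350.72 189.9 ] P [352.66 218.55]
168 [ 86  23  24  22  58 139 154  87 148 142 123 125 147 161 158 152 160 168
 170 176 182 186 110  21 104 148 128  65  20  68 129 140 134 128 130]
171 [110  50  30  23  26 135 153 110  74  87  93  93  98 107 133 144 147 151
 158 170 174 186 119  27  72 139 151  80  15  46 126 141 139 139 139]
174 [165  63  16  22  10 120 150 108  73 107 113 109 115 124 129 144 138 148
 145 144 159 126  71  20  45 135 156  85  19  29 122 135 132 133 130]
177 [101  52  18  22  10  94 142 127  84 111 126 123 126 131 145 158 167 170
 173 180 186 156  94  31  13 132 156  95  30  34 126 145 141 136 131]
180 [189 181  92   7   8  61 134 152  85 106 125 123 125 135 147 158 166 168
 173 179 184 190 146  60   5 123 136 129 135 140 139 132 131 131 127]
183 [ 93  89  80  86 104  95  84  85  52 108 138 144 150 161 169 178 184 187
 195 200 203 202 178 121 108 124 127 129 130 129 130 127 127 128 126]
186 [104 106 102 101 120 
[... 1038 characters left out ...]
32 139 136 134 136 123 100  94  98 113 125
 135 137 143 145 135 131 135 138 140 145 142 136 139 141 141 135 138]
210 [135 130 125 129 131 134 136 138 135 128 127 129 132 105  94  96 109 125
 133 135 141 145 134 134 136 132 133 138 140 137 134 138 140 134 132]
213 [131 131 137 140 141 139 138 135 136 136 135 136 138 112  95  94 106 121
 130 133 139 143 136 129 131 137 138 139 139 138 136 131 135 137 133]
216 [130 126 130 133 138 140 143 140 134 136 139 144 144 113  98  96 102 118
 128 132 137 146 133 110  98 100 100 119 123 137 141 137 135 134 133]
219 [129 128 129 132 134 136 145  92  52  59  63  65  64  68  79  81  81  88
  90  92  86  82  72  68  68  69  69  69  65  89 124 130 125 126 128]
```

Scene and wrist agree to within about 1 mm. I'll insert along the axis, watching the force.

```bash
python3 -m inch '[2.3,0.6,-3.3,0,0,0,20, 4.6,0.5,-6.6,0,0,0,20, 6.9,0.4,-9.8,0,0,0,20, 9.1,0.3,-13.1,0,0,0,20, 9.1,0.3,-13.1,0,0,0,20]'
python3 -c "
from h import *
print(bot.get_obs()['ft_force'])"
```

```text
clock: 6.72
eef_pos: [0.6037, 0.0611, 0.1395]
tool_rot: [0.017, 0.954, -0.007, 0.3]
ft_force: [-0.3, 0.4, -1.0]
grip_width: 0.0331
grasp_force: 60.0
[-0.30655001  0.44582475 -0.96816423]
```

```bash
python3 -m inch '[2.3,-0.1,-3.3,0,0,0,20, 4.6,-0.2,-6.6,0,0,0,20, 6.9,-0.3,-9.8,0,0,0,20, 6.9,-0.3,-9.8,0,0,0,20]'
python3 -m inch '[1.7,-0.1,-2.5,0,0,0,20, 3.4,-0.1,-4.9,0,0,0,20, 3.4,-0.1,-4.9,0,0,0,20]'
```

```text
clock: 7.05
eef_pos: [0.6107, 0.0609, 0.1297]
tool_rot: [0.017, 0.954, -0.007, 0.3]
ft_force: [0.7, 0.7, -0.8]
grip_width: 0.0326
grasp_force: 60.0
clock: 7.3
eef_pos: [0.6141, 0.0608, 0.1252]
tool_rot: [0.017, 0.954, -0.007, 0.3]
ft_force: [-0.0, -0.2, -0.9]
grip_width: 0.0325
grasp_force: 60.0
```

```bash
for k in 1 2 ; do :; done; python3 -m inch '[1.1,-0.05,-1.6,0,0,0,20, 1.7,-0.1,-2.5,0,0,0,20, 1.7,-0.1,-2.5,0,0,0,20]'
python3 -m inch '[1.1,-0.05,-1.6,0,0,0,20, 1.7,-0.1,-2.5,0,0,0,20, 1.7,-0.1,-2.5,0,0,0,20]'
```

```text
clock: 7.55
eef_pos: [0.6158, 0.0607, 0.1231]
tool_rot: [0.017, 0.954, -0.007, 0.301]
ft_force: [-0.4, 0.4, -0.5]
grip_width: 0.0332
grasp_force: 60.0
clock: 7.8
eef_pos: [0.6175, 0.0606, 0.1205]
tool_rot: [0.017, 0.954, -0.007, 0.301]
ft_force: [0.4, -0.3, -0.9]
grip_width: 0.033
grasp_force: 60.0
```

```bash
python3 -m inch '[0.6,0,-0.8,0,0,0,20, 1.1,-0.05,-1.6,0,0,0,20, 1.1,-0.05,-1.6,0,0,0,20]'
python3 -m inch '[0.6,0,-0.8,0,0,0,20, 1.1,-0.05,-1.6,0,0,0,20, 1.1,-0.05,-1.6,0,0,0,20]'
```

```text
clock: 8.05
eef_pos: [0.6186, 0.0605, 0.119]
tool_rot: [0.017, 0.954, -0.007, 0.301]
ft_force: [-0.3, 0.2, -1.5]
grip_width: 0.033
grasp_force: 60.0
clock: 8.3
eef_pos: [0.6197, 0.0605, 0.1174]
tool_rot: [0.017, 0.954, -0.007, 0.301]
ft_force: [0.2, -0.0, -0.9]
grip_width: 0.0329
grasp_force: 60.0
```

```bash
python3 -m inch '[0.6,0,-0.8,0,0,0,20, 1.1,-0.05,-1.6,0,0,0,20, 1.1,-0.05,-1.6,0,0,0,20]'
python3 -m inch '[0.6,0,-0.8,0,0,0,20, 1.1,-0.05,-1.6,0,0,0,20, 1.1,-0.05,-1.6,0,0,0,20]'
```

```text
clock: 8.55
eef_pos: [0.6208, 0.0604, 0.1158]
tool_rot: [0.017, 0.954, -0.007, 0.301]
ft_force: [0.0, 0.2, -1.4]
grip_width: 0.0327
grasp_force: 60.0
clock: 8.8
eef_pos: [0.6219, 0.0604, 0.1142]
tool_rot: [0.017, 0.954, -0.007, 0.301]
ft_force: [-1.1, 0.4, -0.9]
grip_width: 0.0332
grasp_force: 60.0
```

```bash
python3 -m inch '[1.1,-0.05,-1.6,0,0,0,20, 2.3,-0.1,-3.3,0,0,0,20, 2.3,-0.1,-3.3,0,0,0,20]'
python3 -m inch '[1.1,-0.05,-1.6,0,0,0,20, 2.3,-0.1,-3.3,0,0,0,20, 2.3,-0.1,-3.3,0,0,0,20]'
```

```text
clock: 9.05
eef_pos: [0.6242, 0.0603, 0.1106]
tool_rot: [0.017, 0.954, -0.007, 0.3]
ft_force: [0.3, 0.5, -1.2]
grip_width: 0.0328
grasp_force: 60.0
clock: 9.3
eef_pos: [0.6265, 0.0602, 0.1073]
tool_rot: [0.017, 0.954, -0.007, 0.3]
ft_force: [-0.0, 0.1, -0.3]
grip_width: 0.0329
grasp_force: 60.0
```

```bash
python3 -m inch '[1.1,-0.05,-1.6,0,0,0,20, 2.3,-0.1,-3.3,0,0,0,20, 2.3,-0.1,-3.3,0,0,0,20]'
python3 -m inch '[0.6,0,-0.8,0,0,0,20, 1.1,-0.05,-1.6,0,0,0,20, 1.1,-0.05,-1.6,0,0,0,20]'
python3 -c "
from h import *
cv2.imwrite('pics/w7.png',bot.camera('wrist'))
a=cv2.resize(bot.camera('scene')[150:270,290:420],None,fx=4,fy=4,interpolation=cv2.INTER_CUBIC);b=cv2.resize(cv2.imread('pics/w7.png')[90:330,240:400],(280,420))
c=np.zeros((480,800,3),'uint8'); c[:480,:520]=a; c[:420,520:]=b; cv2.imwrite('pics/c7.png',c)"
```

```text
clock: 9.55
eef_pos: [0.6288, 0.0601, 0.1041]
tool_rot: [0.017, 0.954, -0.007, 0.301]
ft_force: [-0.3, -0.6, 0.0]
grip_width: 0.0331
grasp_force: 60.0
clock: 9.8
eef_pos: [0.6299, 0.06, 0.1027]
tool_rot: [0.017, 0.954, -0.007, 0.301]
ft_force: [0.3, 0.0, -1.6]
grip_width: 0.0331
grasp_force: 60.0
```

View pics/c7.png

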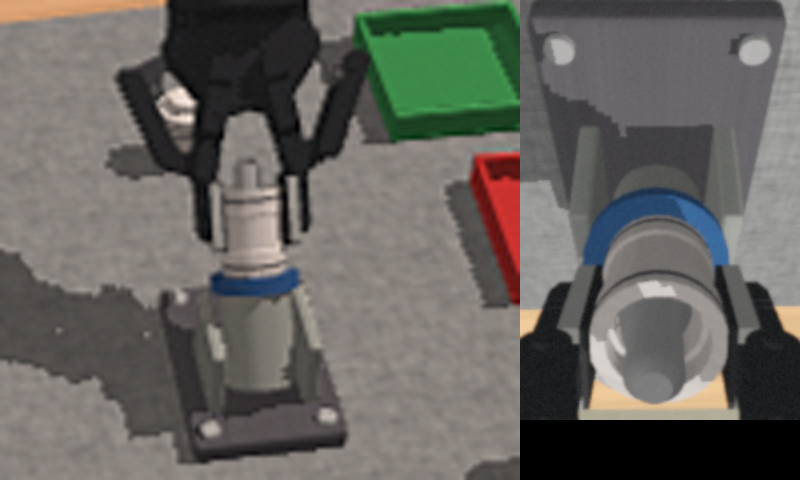

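The pin comes out of the top of the sleeve and the foot is a few millimetres above the flange, so the sleeve fits. I'll seat it gently.

```bash
python3 -m inch '[0.6,0,-0.8,0,0,0,20, 1.1,-0.05,-1.6,0,0,0,20, 1.1,-0.05,-1.6,0,0,0,20]'
python3 -m inch '[0.6,0,-0.8,0,0,0,20, 0.6,0,-0.8,0,0,0,20]'
python3 -m inch '[0.3,0,-0.4,0,0,0,20, 0.3,0,-0.4,0,0,0,20]'
```

```text
clock: 10.15
eef_pos: [0.6308, 0.06, 0.1019]
tool_rot: [0.017, 0.953, -0.007, 0.301]
ft_force: [-4.7, -0.3, 4.4]
grip_width: 0.0327
grasp_force: 60.9
clock: 10.32
eef_pos: [0.6308, 0.0601, 0.1018]
tool_rot: [0.016, 0.953, -0.007, 0.301]
ft_force: [-13.7, -1.1, 12.6]
grip_width: 0.0328
grasp_force: 62.2
clock: 10.48
eef_pos: [0.6308, 0.0601, 0.1018]
tool_rot: [0.016, 0.953, -0.007, 0.301]
ft_force: [-16.8, -0.9, 17.6]
grip_width: 0.033
grasp_force: 62.9
```

```bash
python3 -m inch '[-0.8,0,1.2,0,0,0,20,-0.8,0,1.2,0,0,0,45, -0.8,0,1.2,0,0,0,45,-0.8,0,1.2,0,0,0,45,-0.8,0,1.2,0,0,0,45]'
python3 -c "
from h import *
cv2.imwrite('pics/w8.png',bot.camera('wrist'))
a=cv2.resize(bot.camera('scene')[150:270,290:420],None,fx=4,fy=4,interpolation=cv2.INTER_CUBIC);b=cv2.resize(cv2.imread('pics/w8.png')[90:330,240:400],(280,420))
c=np.zeros((480,800,3),'uint8'); c[:480,:520]=a; c[:420,520:]=b; cv2.imwrite('pics/c8.png',c)"
```

```text
clock: 10.9
eef_pos: [0.6313, 0.06, 0.1011]
tool_rot: [0.017, 0.954, -0.007, 0.301]
ft_force: [-0.1, -0.0, -0.7]
grip_width: 0.0384
grasp_force: 0.0
```

View pics/c8.png

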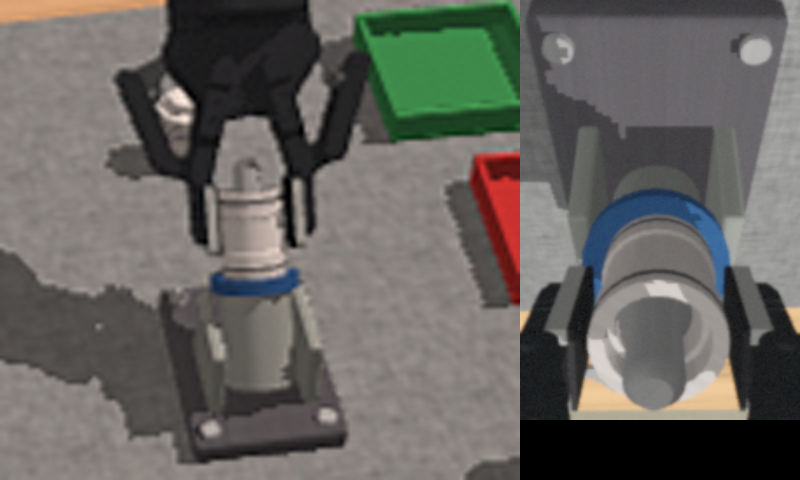

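The sleeve's foot sits on the flange, so it is fully home and belongs in the green tray. I'll regrip and withdraw along the axis.

```bash
python3 -m inch '[0,0,0,0,0,0,20,0,0,0,0,0,0,20,0,0,0,0,0,0,20,0,0,0,0,0,0,20]'
python3 -m inch '[-2.3,0.1,3.3,0,0,0,20,-4.6,0.2,6.6,0,0,0,20,-6.9,0.3,9.8,0,0,0,20,-9.1,0.4,13.1,0,0,0,20]'
python3 -m inch '[-4,0.2,5.7,0,0,0,20,-8,0.4,11.5,0,0,0,20,-12.5,0.5,18,0,0,0,20,-17,0.7,24.6,0,0,0,20,-22,0.9,31.6,0,0,0,20,-27.4,1.1,39.4,0,0,0,20,-32,1.3,46,0,0,0,20,-37.7,1.6,54.2,0,0,0,20]'
```

```text
clock: 11.33
eef_pos: [0.631, 0.06, 0.1012]
tool_rot: [0.017, 0.954, -0.007, 0.301]
ft_force: [-0.7, 0.4, 1.7]
grip_width: 0.0332
grasp_force: 59.4
clock: 11.67
eef_pos: [0.6216, 0.0604, 0.1146]
tool_rot: [0.017, 0.954, -0.007, 0.301]
ft_force: [-0.6, -0.3, -0.9]
grip_width: 0.033
grasp_force: 59.6
clock: 12.33
eef_pos: [0.5837, 0.062, 0.1693]
tool_rot: [0.017, 0.954, -0.007, 0.301]
ft_force: [-0.4, -0.4, -0.8]
grip_width: 0.0331
grasp_force: 59.7
```

```bash
python3 -m inch '[-25,32,20,0.004,0.1,0,20,-50,64,25,0.007,0.2,0,20,-75,96,25,0.011,0.3,0,20,-100,128,25,0.015,0.4,0,20,-125,160,20,0.019,0.5,0,20,-153,192,0,0.023,0.61,0,20,-153,192,-30,0.023,0.61,0,20,-153,192,-30,0.023,0.61,0,20]'
python3 -m inch '[0,0,0,0,0,0,20,0,0,0,0,0,0,20]'
python3 look.py w9 tray_green:0 sleeve_a:0.1; python3 - <<'E'
from h import *
o=bot.get_obs()
img=cv2.imread('pics/w9.png'); b,g,r=[img[...,k].astype(int) for k in range(3)]
m=((g-r>25)&(g-b>25)).astype('uint8')
cs=max(cv2.findContours(m,cv2.RETR_EXTERNAL,cv2.CHAIN_APPROX_NONE)[0],key=cv2.contourArea)
h=cv2.convexHull(cs);q=cv2.approxPolyDP(h,8,True)[:,0]
for uv in q: print(uv,atz('wrist',uv,.023,o),atz('wrist',uv,0,o))
E
```

```text
clock: 13.0
eef_pos: [0.4268, 0.2548, 0.1337]
tool_rot: [0.015, 1.0, -0.003, -0.004]
ft_force: [-1.4, -0.7, -1.6]
grip_width: 0.0333
grasp_force: 59.9
clock: 13.17
eef_pos: [0.4318, 0.2539, 0.1395]
tool_rot: [0.017, 1.0, -0.001, 0.001]
ft_force: [0.4, -0.2, -0.9]
grip_width: 0.033
grasp_force: 60.0
13.1667 [0.4318 0.2539 0.1395] [[-0.9994099365775531, 0.03428441386786624, 0.0020874950990075183], [0.034282065905023765, 0.9994115351619459, -0.0011503662574117455], [-0.0021257063144108747, -0.0010781238238002397, -0.9999971595068087]] [ 0.533  0.322 -0.194  1.053 -0.002  0.567]
tray_green [318.4 185.3] 0.83 [0.4232 0.2522 0.    ]
sleeve_a [317.9 261.8] 0.79 [0.4445 0.2513 0.1   ]
[247 127] [0.37023194 0.19912103 0.023     ] [0.37151121 0.19373596 0.        ]
[387 129] [0.37571578 0.30728336 0.023     ] [0.37752494 0.31234984 0.        ]
[377 252] [0.48108372 0.30175624 0.023     ] [0.49307441 0.30628864 0.        ]
[255 254] [0.47903426 0.19442324 0.023     ] [0.49082691 0.18858424 0.        ]
```

View pics/w9.png

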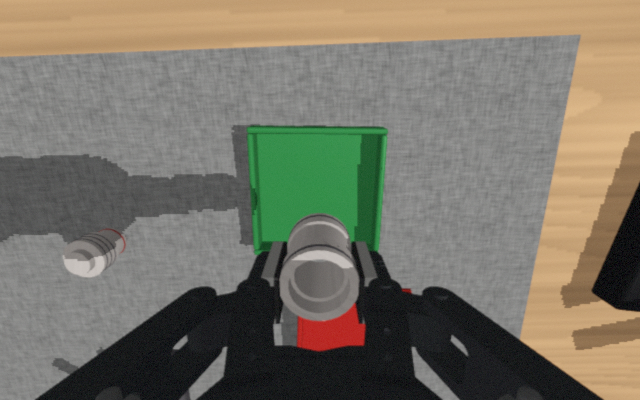

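The sleeve, rim at (319,285), is upright over the green tray, whose outline spans columns 247–387 and whose centre is near (0.4265, 0.251). Lowering it now.

```bash
python3 -m inch '[-4,-3,-20,0,0,0,20,-4,-3,-50,0,0,0,20,-4,-3,-75,0,0,0,20,-4,-3,-90,0,0,0,20,-4,-3,-95,0,0,0,20,-4,-3,-95,0,0,0,20]'
python3 -m inch '[0,0,-1.5,0,0,0,20,0,0,-1.5,0,0,0,20]'
python3 -m inch '[0,0,-1.5,0,0,0,20,0,0,-1.5,0,0,0,20]'
```

```text
clock: 13.82
eef_pos: [0.4274, 0.2502, 0.0434]
tool_rot: [0.018, 1.0, -0.001, -0.0]
ft_force: [0.5, 0.7, -1.2]
grip_width: 0.033
grasp_force: 60.0
clock: 13.98
eef_pos: [0.4287, 0.2515, 0.0435]
tool_rot: [0.017, 1.0, 0.0, 0.002]
ft_force: [0.1, 0.3, -0.8]
grip_width: 0.0329
grasp_force: 60.0
clock: 14.15
eef_pos: [0.4281, 0.2514, 0.0415]
tool_rot: [0.017, 1.0, -0.0, 0.001]
ft_force: [-1.0, 0.1, -0.5]
grip_width: 0.0331
grasp_force: 60.0
```

```bash
python3 -m inch '[0,0,-0.8,0,0,0,20,0,0,-0.8,0,0,0,20]'
python3 -m inch '[0,0,-0.8,0,0,0,20,0,0,-0.8,0,0,0,20]'
python3 -m inch '[0,0,-0.8,0,0,0,20,0,0,-0.8,0,0,0,20]'
```

```text
clock: 14.32
eef_pos: [0.4275, 0.2511, 0.0401]
tool_rot: [0.017, 1.0, -0.001, 0.001]
ft_force: [-0.7, -0.7, -0.5]
grip_width: 0.0332
grasp_force: 60.0
clock: 14.48
eef_pos: [0.4272, 0.251, 0.0389]
tool_rot: [0.017, 1.0, -0.001, 0.0]
ft_force: [-0.5, 0.1, -0.1]
grip_width: 0.0332
grasp_force: 60.0
clock: 14.65
eef_pos: [0.4273, 0.251, 0.0388]
tool_rot: [0.017, 1.0, -0.001, 0.0]
ft_force: [-1.7, -0.8, 4.9]
grip_width: 0.0327
grasp_force: 60.8
```

Contact with the tray floor. I'll release gently and withdraw straight up.

```bash
python3 -m inch '[0,0,0.3,0,0,0,45,0,0,0.3,0,0,0,50,0,0,0.3,0,0,0,52,0,0,0.3,0,0,0,52]'
python3 -m inch '[0,0,8,0,0,0,52,0,0,25,0,0,0,52,0,0,50,0,0,0,55,0,0,85,0,0,0,60,0,0,125,0,0,0,60,0,0,125,0,0,0,60,0,0,125,0,0,0,60]'
python3 - <<'E'
from h import *
np.set_printoptions(precision=4,suppress=True)
o=bot.get_obs();w=bot.camera('wrist');s=bot.camera('scene')
for q in bot.spot_point('wrist','sleeve_a'): print(q['confidence'],atz('wrist',q['uv'],.0275,o))
for n in ['sleeve_a','objective','eyepiece','focus_knob']:
  for q in bot.spot_point('scene',n): print(n,np.round(q['uv'],1),atz('scene',q['uv'],.0275 if n=='sleeve_a' else 0))
c=np.zeros((500,640,3),'uint8');c[:300]=cv2.resize(w[60:360],(640,300));c[300:]=cv2.resize(s[130:330],(640,200));cv2.imwrite('pics/c10.png',np.vstack([c[:300,:],cv2.resize(s[130:330,120:520],(640,300))]))
E
```

```text
clock: 14.98
eef_pos: [0.4273, 0.251, 0.0384]
tool_rot: [0.017, 1.0, -0.001, 0.0]
ft_force: [0.3, 0.6, 0.3]
grip_width: 0.0442
grasp_force: 0.0
clock: 15.57
eef_pos: [0.4292, 0.2521, 0.1669]
tool_rot: [0.017, 1.0, 0.001, 0.003]
ft_force: [-0.0, 0.5, -0.7]
grip_width: 0.0513
grasp_force: 0.0
0.71 [0.4257 0.2512 0.0275]
sleeve_a [179.5 236.4] [ 0.5944 -0.3138  0.0275]
sleeve_a [279.9 172.5] [ 0.414  -0.0709  0.0275]
sleeve_a [401.  161.9] [0.4263 0.2461 0.0275]
sleeve_a [204.1 174.7] [ 0.3891 -0.2593  0.0275]
objective [335.9 189.5] [0.4726 0.0627 0.    ]
eyepiece [431.7 268.5] [0.759  0.2099 0.    ]
focus_knob [277.3 303.6] [ 0.7879 -0.1246  0.    ]
```

View pics/c10.png

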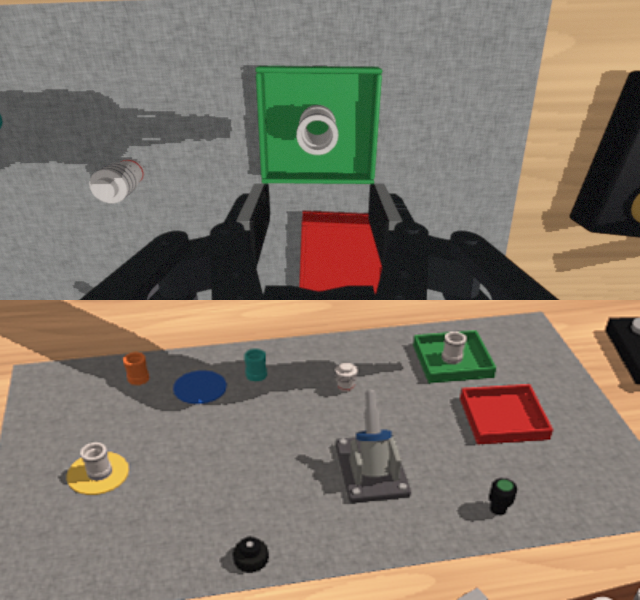

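The sleeve stands upright mid green tray, at (317,132) in the upper view. The rest of the scene is unchanged and the gripper is clear.

```bash
python3 -c "
from workcell import bot
print(bot.job_done())"
```

```text
the job is handed in; nothing more can be done
None
```

The sleeve from the blue pad slid fully home on the gauge pin's flange, so it fits; it now stands upright in the green tray, and the job was handed in after about 16 s of robot time.

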